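# Isolate two machines on the bench switch box and clamp one lever off

## Robot

A 6-joint arm with a two-finger parallel gripper is mounted at the origin on a cart in front of the work surface, level with it; the furniture and walls round the work are solid. World frame = base frame: x ahead of the robot, y to its left, z up, the work surface at z = 0. Lengths are in m, angles in rad, forces in N, time in s.
With the tool pointing down it reaches from about 0.35 to 0.775 m from the base axis. Payload 5.5 kg.
Tool frame: the origin (TCP) lies midway between the tips of the shut fingers; the grasp point (between the pads) lies 19 mm behind it; z points along the fingers, y is the direction in which the jaws open and shut (so a half turn about z gives the same grasp; the last joint's range is limited). The gripper opens to 85 mm and grips with 20 to 120 N. Pads are 22 mm wide; open, the fingers measure 114 mm over their backs; the gripper's body (76 mm by 85 mm) begins 54 mm behind the grasp point. The pads swing forward as they close: fully open they stand 13 mm farther back than shut.
Start: joints at [1.098, 0.313, 0.046, 1.304, 0, 1.431], TCP at [0.188, 0.543, 0.231] pointing down, gripper open.
Joint ranges: [-2.76, 2.76], [-0.86, 1.69], [-1.03, 1.26], [-2.2, 2.34], [-1.47, 1.5], [-3.14, 3.14]. Speed limits (rad/s): [2.57, 2.57, 3.14, 3.14, 3.14, 3.14].

## Interface

Orientations are given as a rotation vector (axis times angle).
In Python, from bench import telemetry, optics, ticket gives the robot as it stands.
- The arm moves only by the shell command python3 -m crank 'ROWS' [OPENING]. ROWS is JSON, a list of rows, each a list of 4 numbers: the shift along the world's x, y, z in mm, then the turn about the world's z in degrees. In form: [[tx, ty, tz, roll], ...]. A call has 1 to 20 rows; each row is the pose to reach, as a shift and turn from the pose commanded when the call began; what a row does not reach only later rows make up. A row lasts 1/12 s, in which the tool goes at most 41.7 mm and 7.16 degrees, less where a joint would pass 70% of its speed; a pose out of reach is approached as far as the arm can. A call with a gripper value outside its range is refused whole. OPENING is the closure, from -1 (fully open) to 1 (shut), set as the call begins (- or left out, the last holds). The fingers move at their own pace and stop on an object; the grip force is fixed at half the most. Time passes only in rows, so rows that repeat a pose let the fingers close. It gives the time, the measured TCP pose, the force and the opening at its end, in the units of the state.
- telemetry.observe(): the state, without advancing time (a new reading comes with each control period).
- optics.capture(name): name is "scene" or "top" or "wrist"; returns the picture (400x640x3 uint8, red, green, blue); there is no depth.
- optics.calibration(name): a dict with "intrinsics" (3x3 intrinsics, pixels), "dist_coeffs" ([k1, k2, p1, p2, k3] as OpenCV has them; the pictures are not rectified), "extrinsics" (4x4, takes a point from world to camera coordinates); the wrist camera has in their place "hand_eye" (4x4, takes a point from camera to tool coordinates, whose origin is the TCP and whose axes are the flange's). Camera axes: x right, y up, looking along -z (the intrinsics and any distortion apply to the point x, -y, -z); pixel columns grow to the right and rows downward; lengths in m; the calibration is good to about 2 mm. A picture is of the moment at which its call begins: read the wrist's pose just before it. calibration takes no time and is no camera call.
- ticket.sign_off(): hands the job in, once; it reports no verdict.
The state is a dict: "t": time; "q": joint angles; "joint_vel": joint speeds; "joint_torque": joint torques, N m; "position": TCP position; "ee_rot": TCP orientation; "force": force on the tool from outside, world axes, zero at the start; "wrist_torque": the same for the moment, N m; "width": opening from 0.0 (shut) to 1.0 (fully open).
Only numpy, scipy, OpenCV 4.12 (cv2) and the standard library are available. Lean on these libraries where they do the work, as an engineer would, in place of code of your own. Each camera call takes 0.05 s, during which the arm holds its last target.

## Task

The polishing motor is coming out for repair: in the lever row of the grey switch box, pull the flat-bladed lever (the motor) and the T-handled lever (its dust extractor) over towards you to off, and leave the three ball-ended levers just as they are. Then take the black spring clamp off the front edge of the small wooden bin and clip it onto the free end of the flat blade, in line with the lever and pushed right down until the blade meets the clamp's hinge, where it will catch on the guard plate, so that the lever cannot be knocked back on. Do not knock the other things on the bench about.

Things in the scene. Friction and masses are not known exactly. Their poses are not given: they have to be found in the camera images.
- switch_box: grey steel box, fixed, sloping top; 150 mm deep (its x, pointing away from the robot), 252 mm wide (its y), 49 mm high in front, 75 mm at the back (slope 10 deg). Origin under its centre, on the bench. Five levers stand in a row along its y at -84, -42, 0, 42, 84 mm (which is where varies); their pivots are 66 mm above the bench at its x = 0.
- guard_top (a point): middle of the top edge of the dark slotted guard plate, which stands on the pivot line along the whole row, square to the sloping top: 3 mm thick, 70 mm high from the pivots, with a 14 mm slot for each lever. Work on the levers above it, on their outer 25 mm.
- lever_blade (a joint): the flat-bladed lever: steel blade 22 mm wide in the way of the throw, 4 mm thick along the row, round-ended, with a dark eye near the end. 0 = on (leans 12 deg from vertical, away from the robot), 0.768 rad = off (leans 32 deg, towards the robot). An over-centre spring holds it at either end and flips it over past 0.384 rad; about 4 N at the tip moves it.
- blade_tip (a point): flat-bladed lever: middle of its free end, 100 mm from the pivot. The axes turn with the lever: z along the lever and out of its end, y along the row, x across, the way of the throw (+x away from the robot, to on).
- lever_tee (a joint): the T-handled lever: 10 mm rod with a black cross-bar 34 mm long along the row, 14 mm thick, its middle 93 mm from the pivot. 0 = on (leans 12 deg from vertical, away from the robot), 0.768 rad = off (leans 32 deg, towards the robot). An over-centre spring holds it at either end and flips it over past 0.384 rad; about 4 N at the tip moves it.
- tee_tip (a point): T-handled lever: middle of its free end, 100 mm from the pivot. The axes turn with the lever: z along the lever and out of its end, y along the row, x across, the way of the throw (+x away from the robot, to on).
- lever_ball_a (a joint): a ball-ended lever, to be left alone, starts on: 8 mm rod with a black ball of 24 mm. Joint values and spring as for the other levers.
- ball_a_tip (a point): that ball-ended lever: middle of its free end, 100 mm from the pivot. The axes turn with the lever: z along the lever and out of its end, y along the row, x across, the way of the throw (+x away from the robot, to on).
- lever_ball_b (a joint): a ball-ended lever, to be left alone, starts on: 8 mm rod with a black ball of 24 mm. Joint values and spring as for the other levers.
- ball_b_tip (a point): that ball-ended lever: middle of its free end, 100 mm from the pivot. The axes turn with the lever: z along the lever and out of its end, y along the row, x across, the way of the throw (+x away from the robot, to on).
- lever_ball_c (a joint): a ball-ended lever, to be left alone, starts off: 8 mm rod with a black ball of 24 mm. Joint values and spring as for the other levers.
- ball_c_tip (a point): that ball-ended lever: middle of its free end, 100 mm from the pivot. The axes turn with the lever: z along the lever and out of its end, y along the row, x across, the way of the throw (+x away from the robot, to on).
- clamp_hinge (a point): black spring clamp like a big clothes peg, loose, about 90 g, 24 mm deep; this is the middle of its hinge pin. z points to the handle ends (up as parked), y is the way the jaws open, x the hinge axis. Handles reach 61 mm above the hinge (64 when squeezed), jaws 54 mm below. Parked astride the bin's front wall, its hinge barrel (radius 8 mm) resting on the rim. A blade pushed in stops at that barrel.
- clamp_nose (a point): point between the ends of the clamp's two jaws, 54 mm below the hinge along the clamp's z. The jaws together are 20 mm wide outside when shut
- clamp_jaw (a joint): opening of the clamp. 0 = jaws parallel, 3 mm apart (about so on rim and blade): handles 52 mm apart over their outsides 45 mm above the hinge, 58 mm at their ends. 0.36 rad = squeezed to the stop (about 17 N): handles parallel, 36 mm over their outsides, jaw ends 22 mm apart. Let go, it springs shut with about 10 N at the jaw ends
- bin: small open wooden bin, fixed, 100 mm along its own x, 110 mm along its own y, 75 mm high, walls 4 mm thick; origin under its centre. The clamp is parked on the wall at its own x = -48 mm, which faces the robot. A tape roll and a loupe lie inside, behind the clamp
- pastille_tin: flat green tin, 58x82x18 mm, loose bystander; origin under its middle
- black_case: small black case, 34x68x20 mm, loose bystander; origin under its middle
- coffee_jar: jar with red lid, 81 mm across, 145 mm high, loose bystander; origin under its middle
- wood_block: wood block faced with steel, 44x74x32 mm, loose bystander; origin under its middle

How it is judged:
By the outcome, as a careful person would: the job done as asked, in the order asked, and still so for the second after the job is handed in, with the robot touching nothing.
It also fails if it takes over 58 s, if anything falls off the work surface, if the arm or the gripper's body presses on something with over 40 N, if the wrist force passes 120 N, or if a joint passes its speed limit or range.

## Working session

There is one attempt and no reset: what is moved stays moved. The work goes in short steps, Python scripts to look and compute and a shell command to move; the robot and the scene stay as the last step left them, time stands still between calls to the robot, and variables do not carry over. Pictures are saved under pics/ and viewed, and the job is handed in when it is done.

```bash
ls; mkdir -p pics
python3 - <<'E'
from bench import telemetry, optics, ticket
import cv2
print(telemetry.observe())
for n in ["scene","top","wrist"]:
    im=optics.capture(n); cv2.imwrite(f"pics/{n}0.png",im[:,:,::-1])
    c=optics.calibration(n); print(n,{k:(v.tolist() if hasattr(v,'tolist') else v) for k,v in c.items()})
E
```

```text
pics
{'t': 0.0, 'q': array([1.09837559e+00, 3.14019994e-01, 4.49314439e-02, 1.30360380e+00,
       2.35707721e-05, 1.43117925e+00]), 'joint_vel': array([-0.00128291, -0.00183411,  0.00072741,  0.00107288,  0.0007909 ,
       -0.00099649]), 'joint_torque': array([ 1.58782004e-04, -4.80631471e+01,  2.98530489e+01,  1.94057106e-02,
       -7.86257579e-05,  5.97878994e-06]), 'position': array([0.18761487, 0.54296463, 0.2303783 ]), 'ee_rot': array([-5.20259059e-01, -3.09761151e+00,  2.82820711e-03]), 'force': array([ 0.03247005,  0.26419781, -0.67069941]), 'wrist_torque': array([ 0.02512641, -0.00932015,  0.01589715]), 'width': 1.000693965824069}
scene {'intrinsics': [[406.5108195725196, 0.0, 321.0715863702946], [0.0, 406.5108195725196, 193.87878009238779], [0.0, 0.0, 1.0]], 'dist_coeffs': [-0.04257741124705815, 0.0, 0.0, 0.0, 0.0], 'extrinsics': [[0.8600641644778665, -0.5101014663414912, -0.009280464279872913, -0.5326605665320088], [0.2639088218574461, 0.42925255253355654, 0.8637675496852383, -0.22343215259864246], [-0.43662543069180515, -0.74534471231752, 0.5038050149547034, -0.69612784
[... 320 characters left out ...]
1617], [0.9903436692099893, -0.005876149670415451, 0.13850952213023676, -0.5994984805317215], [-0.1384975715145376, 0.002396097939918214, 0.9903598746916387, -1.3227389200084518], [0.0, 0.0, 0.0, 1.0]]}
wrist {'intrinsics': [[344.07197594247253, 0.0, 318.631580827007], [0.0, 344.07197594247253, 201.41126962857535], [0.0, 0.0, 1.0]], 'dist_coeffs': [-0.029751823121638783, 0.0, 0.0, 0.0, 0.0], 'hand_eye': [[-0.00041835150807014213, 0.9442468334380859, 0.32923812434796146, 0.08469645272605648], [0.9999996075836226, 0.00013792283736721234, 0.000875105645891023, -0.0003022784852256821], [0.0007809062787769124, 0.32923836125129596, -0.9442465206003913, -0.14219134102577724], [0.0, 0.0, 0.0, 1.0]]}
```

View pics/scene0.png

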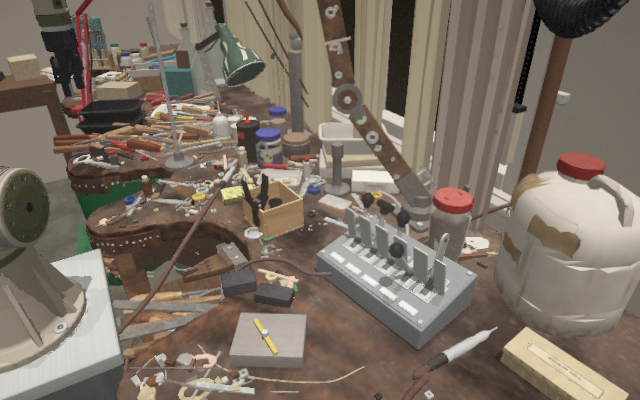

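View pics/top0.png

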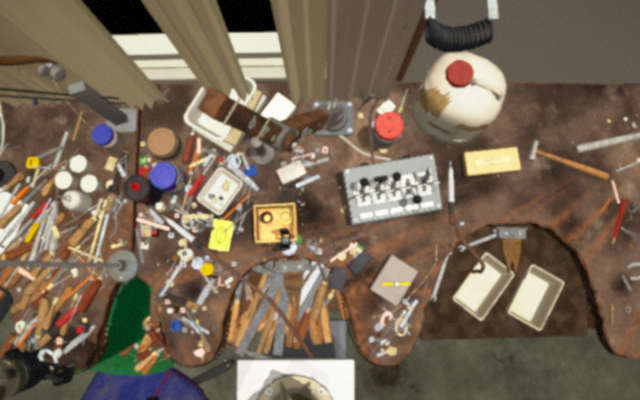

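View pics/wrist0.png

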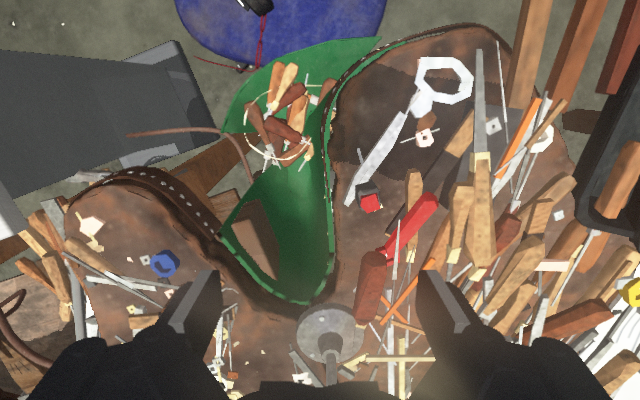

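Run:
```python
import cv2
a=cv2.imread("pics/top0.png")[140:300,230:450]; cv2.imwrite("pics/top0c.png",cv2.resize(a,None,fx=3.6,fy=3.6,interpolation=cv2.INTER_CUBIC))
a=cv2.imread("pics/scene0.png")[160:350,220:490]; cv2.imwrite("pics/scene0c.png",cv2.resize(a,None,fx=2.96,fy=2.96,interpolation=cv2.INTER_CUBIC))
```

```text
(no output)
```

View pics/top0c.png

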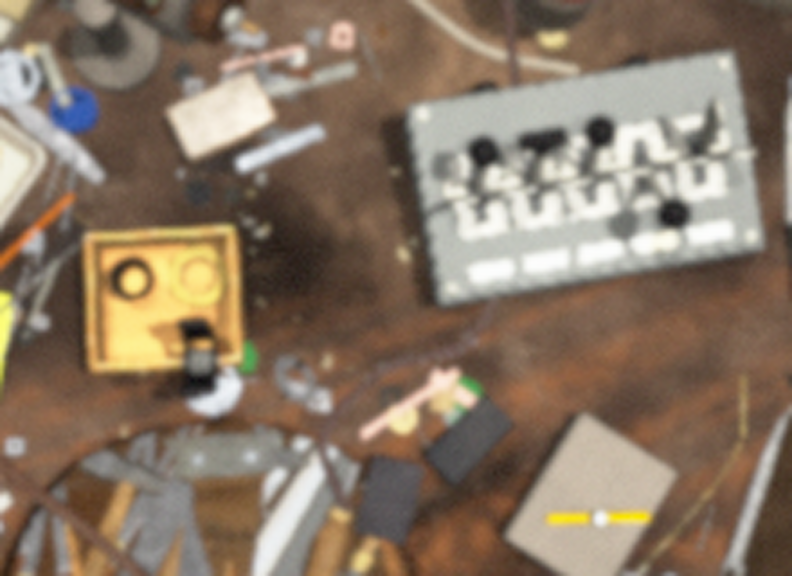

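View pics/scene0c.png

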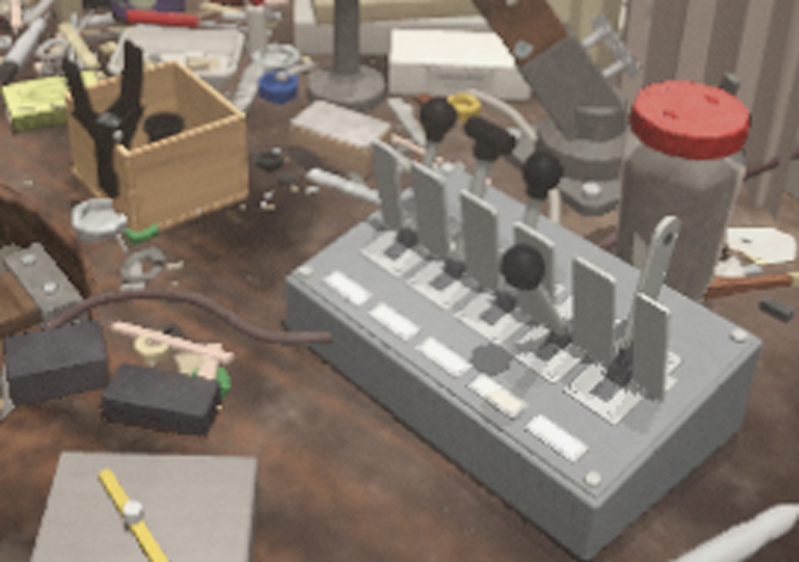

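```bash
cat > h.py <<'E'
import numpy as np, cv2
from scipy.optimize import least_squares
from scipy.spatial.transform import Rotation as R
from bench import telemetry, optics
def cal(n,state=None):
    c=optics.calibration(n); K=np.array(c["intrinsics"]); d=np.array(c["dist_coeffs"])
    if "extrinsics" in c: E=np.array(c["extrinsics"])
    else:
        T=np.eye(4); T[:3,:3]=R.from_rotvec(state[1]).as_matrix(); T[:3,3]=state[0]
        E=np.linalg.inv(T@np.array(c["hand_eye"]))
    return K,d,E
def proj(P,C):
    K,d,E=C; P=np.atleast_2d(P); p=P@E[:3,:3].T+E[:3,3]; p=p*[1,-1,-1]
    return cv2.projectPoints(p.reshape(-1,1,3),np.zeros(3),np.zeros(3),K,d)[0].reshape(-1,2)
def ray(uv,C):
    K,d,E=C; n=cv2.undistortPoints(np.array(uv,float).reshape(1,1,2),K,d).ravel()
    v=E[:3,:3].T@np.array([n[0],-n[1],-1]); o=-E[:3,:3].T@E[:3,3]; return o,v
def atz(uv,z,C):
    o,v=ray(uv,C); return o+v*(z-o[2])/v[2]
def tri(obs):  # list of (uv,C)
    A=np.zeros((3,3));b=np.zeros(3)
    for uv,C in obs:
        o,v=ray(uv,C);v=v/np.linalg.norm(v);M=np.eye(3)-np.outer(v,v);A+=M;b+=M@o
    return np.linalg.solve(A,b)
def pose2(p,L):
    c,s=np.cos(p[2]),np.sin(p[2]); L=np.atleast_2d(L)
    return np.c_[p[0]+c*L[:,0]-s*L[:,1],p[1]+s*L[:,0]+c*L[:,1],L[:,2]]
def snap(n,name,crop=None,f=1):
    s=telemetry.observe(); im=optics.capture(n)[:,:,::-1]; cv2.imwrite(f"pics/{name}_full.png",im)
    np.save(f"pics/{name}.npy",np.array([s["position"],s["ee_rot"]]))
    if crop: x0,y0,x1,y1=crop; im=im[y0:y1,x0:x1]
    cv2.imwrite(f"pics/{name}.png",cv2.resize(im,None,fx=f,fy=f,interpolation=cv2.INTER_CUBIC)); return s
E
python3 - <<'E'
from h import *
T=cal("top");S=cal("scene")
t=lambda x,y:np.array([230+x/3.6,140+y/3.6]); s=lambda x,y:np.array([220+x/2.96,160+y/2.96])
def fit(obs,p0):
    def f(p):
        return np.concatenate([(proj(pose2(p,L),C)-uv).ravel() for L,uv,C in obs])
    r=least_squares(f,p0,loss='soft_l1'); print(r.x,np.degrees(r.x[2])); print(np.round(r.fun.reshape(-1,2),1).tolist()); return r.x
b=[.075,.126]
fit([([.075,.126,.075],t(408,105),T),([.075,-.126,.075],t(735,52),T),([-.075,-.126,.049],t(765,247),T),([-.075,.126,.049],t(438,305),T),
 ([-.075,.126,.049],s(288,278),S),([.075,-.126,.075],s(762,345),S),([-.075,-.126,0],s(585,558),S),([-.075,-.126,.049],s(588,500),S)],[.6,-.2,0])
fit([([.05,.055,.075],t(83,232),T),([.05,-.055,.075],t(235,225),T),([-.05,-.055,.075],t(243,370),T),([-.05,.055,.075],t(90,372),T),
 ([.05,.055,.075],s(178,62),S),([.05,-.055,.075],s(245,118),S),([-.05,-.055,.075],s(122,148),S),([-.05,.055,.075],s(68,95),S)],[.5,.1,0])
E
```

```text
[ 0.6083277  -0.26830982  0.1595851 ] 9.143552607572623
[[-0.8, -0.5], [-0.2, -0.7], [0.0, 0.3], [-0.0, -0.4], [-2.1, -1.6], [0.5, -1.7], [-1.3, 4.1], [1.3, 2.4]]
[0.51731419 0.04726376 0.02768662] 1.5863262069140078
[[1.6, 0.4], [0.5, 0.9], [-0.7, -1.7], [0.2, -0.9], [-0.3, -1.6], [-0.1, -0.9], [0.3, 2.3], [-1.7, -1.5]]
```

```bash
python3 -m crank '[[242,-543,70,28],[242,-543,70,28],[242,-543,70,28],[242,-543,70,28],[242,-543,70,28],[242,-543,70,28],[242,-543,70,28],[242,-543,70,28],[242,-543,70,28],[242,-543,70,28],[242,-543,70,28],[242,-543,70,28],[242,-543,70,28],[242,-543,70,28],[242,-543,70,28],[242,-543,70,28],[242,-543,70,28],[242,-543,70,28],[242,-543,70,28]]'
python3 - <<'E'
from h import *
print(snap("wrist","w1")["position"])
E
```

```text
t: 1.73
position: [0.4292, 0.0014, 0.3011]
ee_rot: [0.247, -3.131, -0.001]
force: [0.2, 1.0, -0.2]
width: 1.001
[0.42919449 0.00138992 0.30110976]
```

View pics/w1.png

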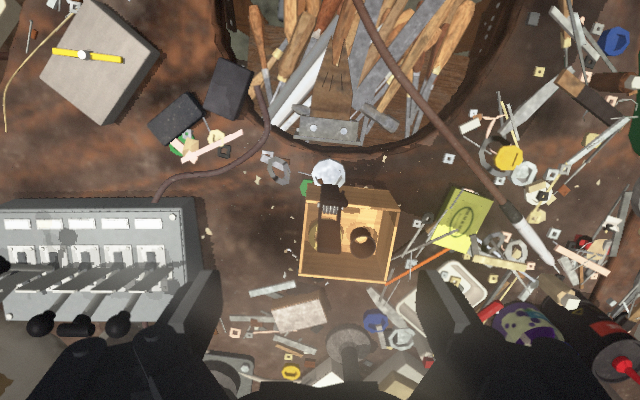

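Run:
```python
import cv2
a=cv2.imread("pics/w1_full.png")
cv2.imwrite("pics/w1c.png",cv2.resize(a[170:290,285:415],None,fx=5,fy=5,interpolation=cv2.INTER_CUBIC))
a=cv2.imread("pics/scene0.png")[165:245,230:310]; cv2.imwrite("pics/s0c.png",cv2.resize(a,None,fx=7,fy=7,interpolation=cv2.INTER_CUBIC))
```

```text
(no output)
```

View pics/w1c.png

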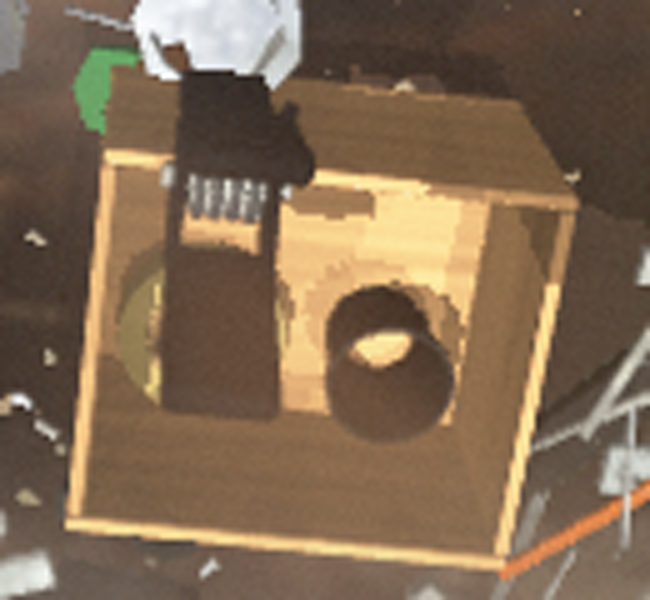

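View pics/s0c.png

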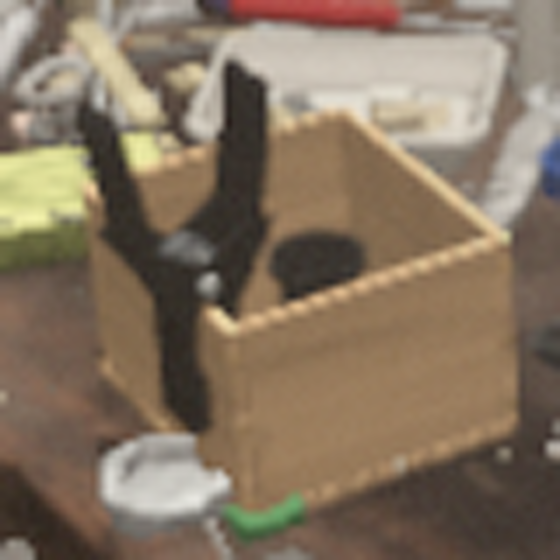

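Run:
```python
from h import *
W=cal("wrist",np.load("pics/w1.npy")); T=cal("top");S=cal("scene")
w=lambda x,y:np.array([285+x/5,170+y/5])
L=[[-.05,-.055,.075],[-.05,.055,.075],[.05,.055,.075],[.05,-.055,.075]]
uv=[w(105,152),w(578,205),w(503,570),w(67,525)]
for u in uv: print(atz(u,.075,W))
def f(p): return (proj(pose2(p,L),W)-uv).ravel()
r=least_squares(f,[.517,.047,.03]);print(r.x,r.fun.round(1))
a,b=atz(w(167,176),.083,W),atz(w(288,190),.083,W);print(a,b,(a+b)/2)
s=lambda x,y:np.array([230+x/7,165+y/7])
print("handle ends (wrist,z .144):",atz(w(222,413),.142,W),atz(w(225,75),.142,W))
print("scene+wrist hinge pin -y end",tri([(s(208,283),S),(w(288-121,176),W)]))
```

```text
[ 0.47299965 -0.00682339  0.075     ]
[0.46876375 0.10210168 0.075     ]
[0.56606228 0.1064364  0.075     ]
[ 0.57019485 -0.00210175  0.075     ]
[0.5197485  0.0499135  0.04278027] [-0.2 -0.8  0.8 -1.   0.2  0.9 -0.8  1.2]
[0.47366495 0.0075064  0.083     ] [0.47272269 0.03470497 0.083     ] [0.47319382 0.02110568 0.083     ]
handle ends (wrist,z .144): [0.499689   0.02259126 0.142     ] [0.43169602 0.01167861 0.142     ]
scene+wrist hinge pin -y end [0.47319198 0.00763793 0.08215615]
```

```bash
python3 -m crank '[[150,-300,0,0],[150,-300,0,0],[150,-300,0,0],[150,-300,0,0],[150,-300,0,0],[150,-300,0,0],[150,-300,0,0],[150,-300,0,0],[150,-300,0,0],[150,-300,0,0],[150,-300,0,0]]' 1
python3 - <<'E'
from h import *
print(snap("wrist","w2",(100,60,500,340),2)["position"])
E
```

```text
t: 2.7
position: [0.5799, -0.2982, 0.3006]
ee_rot: [0.246, -3.131, -0.002]
force: [-0.2, 0.2, -0.3]
width: -0.001
[ 0.57991639 -0.29817433  0.30063081]
```

View pics/w2.png

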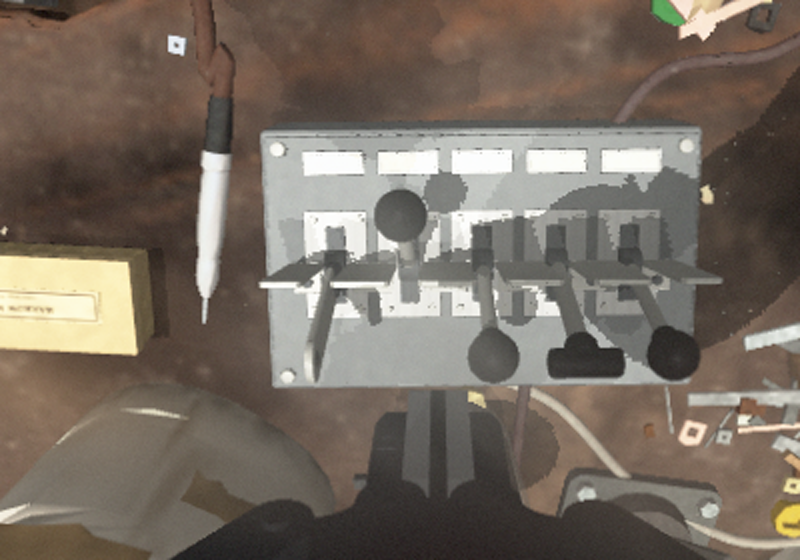

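Run:
```python
from h import *
W=cal("wrist",np.load("pics/w2.npy")); T=cal("top");S=cal("scene")
w=lambda x,y:np.array([100+x/2,60+y/2])
L=[[-.075,-.126,.049],[-.075,.126,.049],[.075,.126,.075],[.075,-.126,.075]]
uv=[w(263,131),w(700,127),w(693,383),w(273,388)]
def f(p): return (proj(pose2(p,L),W)-uv).ravel()
r=least_squares(f,[.608,-.268,.16]);print(r.x,np.degrees(r.x[2]),r.fun.round(1))
p=r.x
def pt(y,d,th): # lean th deg away from robot
    a=np.radians(th); return [d*np.sin(a),y,.066+d*np.cos(a)]
def chk(n,P,C): print(n,pose2(p,P).round(4),proj(pose2(p,P),C).round(1))
for n,y,d,th,u in [("blade",-.084,100,12,(315,378)),("ballc",-.042,.088,-32,(401,214)),("balla",0,.088,12,(493,354)),("tee",.042,.093,12,(587,361)),("ballb",.084,.088,12,(673,354))]:
    if d>1:d/=1000
    P=pt(y,d,th); uvp=proj(pose2(p,P),W)[0]; print(n,pose2(p,P).round(4)[0],((uvp-[100,60])*2).round(0),u)
for y,u in((-.126,(262,285)),(.126,(721,281))):
    P=pt(y,.07,-10); print("guard",pose2(p,P).round(4)[0],((proj(pose2(p,P),W)[0]-[100,60])*2).round(0),u)
print("cap",tri([((459,72),T),((580,165),S)]))
for u in((418,100),(425,120),(445,138),(470,140)): print(u,atz(u,.15,T),atz(u,0.05,T))
for u in ((497,290),(505,225),(520,300)):print(u,[ray(u,S)[0].round(3),ray(u,S)[1].round(3)])
print("jar cap",tri([((388,123),T),((453,200),S)]))
```

```text
[ 0.60981108 -0.26734081  0.16892734] 9.678823453639442 [-2.1 -0.3  2.6 -0.9 -0.2  1.  -0.3  1. ]
blade [ 0.6444 -0.3466  0.1638] [310. 375.] (315, 378)
ballc [ 0.5709 -0.3166  0.1406] [401. 216.] (401, 214)
balla [ 0.6278 -0.2643  0.1521] [494. 357.] (493, 354)
tee [ 0.6218 -0.2227  0.157 ] [586. 362.] (587, 361)
ballb [ 0.6137 -0.1815  0.1521] [674. 355.] (673, 354)
guard [ 0.619  -0.3936  0.1349] [227. 286.] (262, 285)
guard [ 0.5766 -0.1452  0.1349] [757. 280.] (721, 281)
cap [ 0.86519738 -0.40900403  0.2516251 ]
(418, 100) [ 0.82896327 -0.32752444  0.15      ] [ 0.8626602  -0.34796476  0.05      ]
(425, 120) [ 0.77503503 -0.34369619  0.15      ] [ 0.80439389 -0.36543739  0.05      ]
(445, 138) [ 0.7270857 -0.3937664  0.15     ] [ 0.75258744 -0.41953533  0.05      ]
(470, 140) [ 0.7217539  -0.45882868  0.15      ] [ 0.74682674 -0.48983132  0.05      ]
(497, 290) [array([ 0.213, -0.695,  0.539]), array([ 0.75 ,  0.42 , -0.714])]
(505, 225) [array([ 0.213, -0.695,  0.539]), array([ 0.809,  0.479, -0.575])]
(520, 300) [array([ 0.213, -0.695,  0.539]), array([ 0.793,  0.379, -0.737])]
jar cap [ 0.77073788 -0.24869399  0.13340478]
```

```bash
python3 -m crank '[[96,-43,-60,0.7],[96,-43,-60,0.7],[96,-43,-60,0.7],[96,-43,-90,0.7],[96,-43,-120,0.7],[96,-43,-152,0.7],[96,-43,-152,0.7],[90,-44,-152,0.7],[82,-45,-152,0.7],[74,-47,-152,0.7],[66,-48,-152,0.7],[58,-50,-152,0.7],[50,-51,-152,0.7],[42,-52,-152,0.7],[34,-54,-152,0.7],[30,-55,-152,0.7],[30,-55,-152,0.7]]'
python3 - <<'E'
from h import *
print(snap("wrist","w3",(100,60,500,340),2)["position"])
E
```

```text
t: 4.17
position: [0.6089, -0.3551, 0.1504]
ee_rot: [-0.262, 3.13, -0.001]
force: [-0.0, -1.3, -0.1]
width: 0.005
[ 0.608854   -0.35505195  0.15036883]
```

View pics/w3.png

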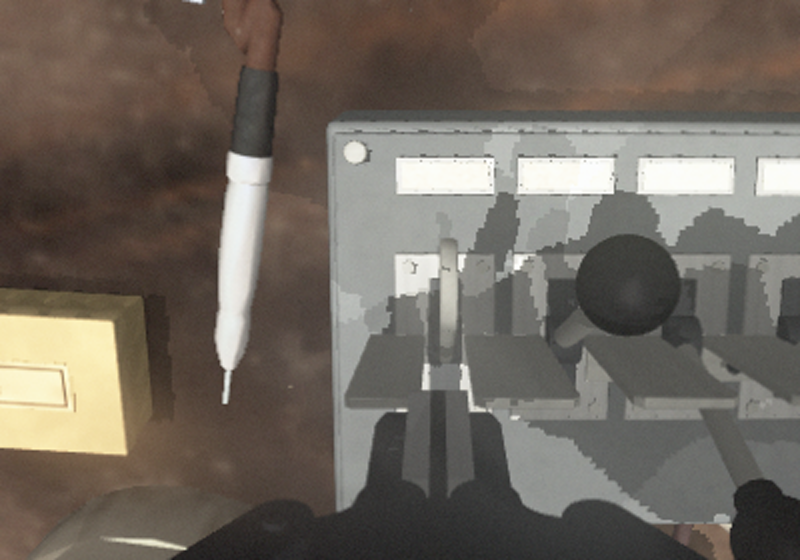

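```bash
python3 -m crank '[[0,0,40,0],[0,0,75,0],[40,135,75,0],[40,135,75,0],[40,135,75,0],[40,135,75,0],[40,135,35,0],[40,135,0,0],[40,135,0,0],[33,134,0,0],[25,132,0,0],[17,131,0,0],[9,130,0,0],[1,128,0,0],[-7,127,0,0],[-15,126,0,0],[-21,125,0,0],[-23,125,0,0],[-23,125,0,0]]'
python3 - <<'E'
from h import *
print(snap("wrist","w4",(100,60,500,340),2)["position"])
E
```

```text
t: 5.8
position: [0.5859, -0.2297, 0.1493]
ee_rot: [0.263, -3.13, -0.0]
force: [1.5, 0.3, -0.2]
width: -0.007
[ 0.58589974 -0.22966109  0.14929773]
```

View pics/w4.png

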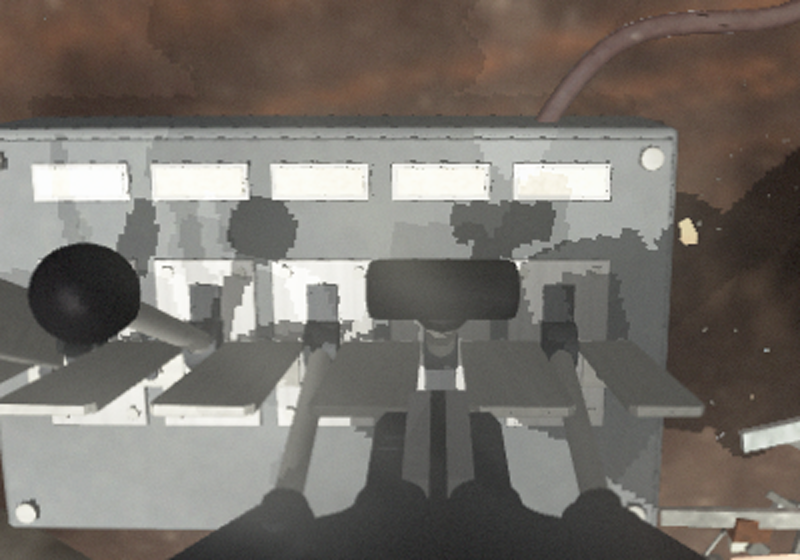

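```bash
python3 -m crank '[[0,0,40,0],[0,0,75,0],[0,0,92,0],[-114,249,92,-97],[-114,249,92,-97],[-114,249,92,-97],[-114,249,92,-97],[-114,249,92,-97],[-114,249,92,-97],[-114,249,92,-97],[-114,249,92,-97],[-114,249,92,-97],[-114,249,92,-97],[-114,249,92,-97],[-114,249,92,-97],[-114,249,92,-97],[-114,249,92,-97],[-114,249,42,-97],[-114,249,42,-97],[-114,249,42,-97]]' -1
python3 - <<'E'
from h import *
s=snap("wrist","w5");print(s["position"],s["ee_rot"])
snap("scene","s5",(220,140,330,260),5)
E
```

```text
t: 7.52
position: [0.4705, 0.02, 0.1886]
ee_rot: [-2.166, -2.269, 0.006]
force: [0.1, 1.4, -0.4]
width: 1.001
[0.47054728 0.01995227 0.1885874 ] [-2.16551464 -2.2687978   0.00597532]
```

View pics/w5.png

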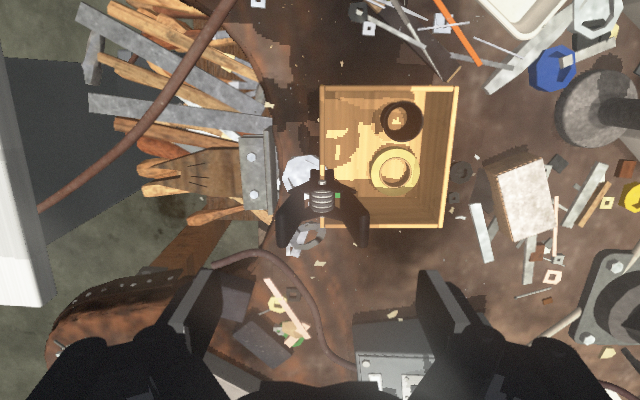

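View pics/s5.png

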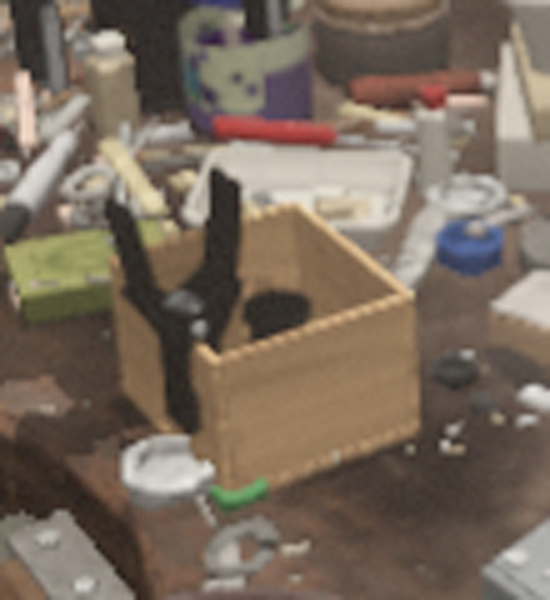

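Run:
```python
from h import *
W=cal("wrist",np.load("pics/w5.npy"))
print(proj([[.4725,.021,.083],[.502,.022,.142],[.444,.021,.142]],W))
print(atz((323,200),.083,W), atz((281,240),.140,W),atz((366,238),.140,W))
a=cv2.imread("pics/w5_full.png"); cv2.imwrite("pics/w5c.png",cv2.resize(a[150:270,250:400],None,fx=5,fy=5,interpolation=cv2.INTER_CUBIC))
```

```text
[[322.05247903 197.94055933]
 [371.77234891 230.0043744 ]
 [274.80613848 227.22552777]]
[0.47330239 0.01938232 0.083     ] [0.4475757  0.01179783 0.14      ] [0.49936733 0.01566353 0.14      ]
```

View pics/w5c.png

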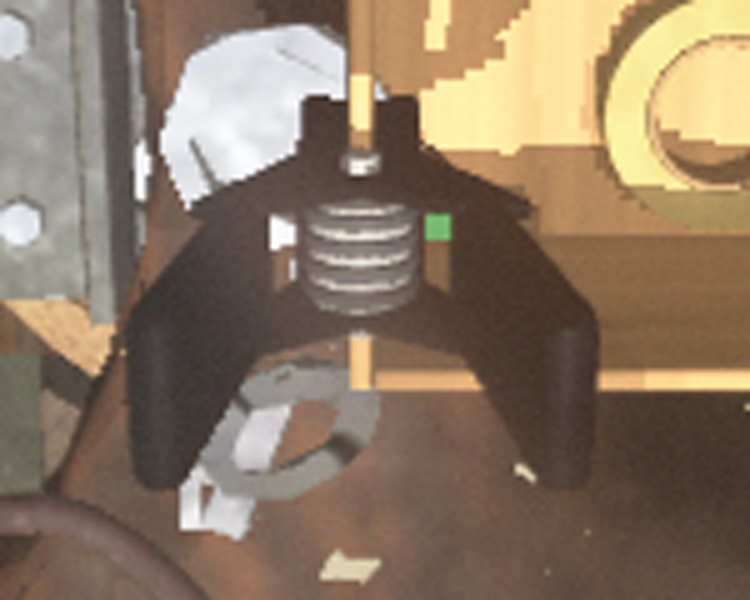

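View pics/s5_full.png

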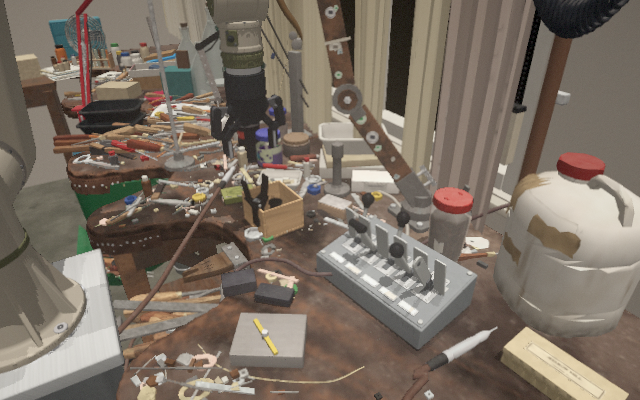

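```bash
python3 -m crank '[[2,0,-30,0],[2,0,-60,0],[2,0,-84,0],[2,0,-84,0],[2,0,-84,0]]'; python3 -m crank '[[0,0,0,0],[0,0,0,0],[0,0,0,0],[0,0,0,0],[0,0,0,0],[0,0,0,0],[0,0,0,0],[0,0,0,0]]' 1;  python3 - <<'E'
from h import *
s=snap("wrist","w6",(240,120,440,270),4);print(s["position"],s["force"])
snap("scene","s6",(220,140,330,260),5)
E
```

```text
t: 8.03
position: [0.4751, 0.0195, 0.1081]
ee_rot: [-2.169, -2.272, 0.001]
force: [0.7, -0.8, 0.5]
width: 1.0
t: 8.7
position: [0.4789, 0.0188, 0.1129]
ee_rot: [2.164, 2.266, 0.009]
force: [-3.2, -0.3, 24.7]
width: 0.41
[0.47892578 0.01882439 0.11289268] [-3.15631169 -0.33570065 24.69793688]
```

View pics/w6.png

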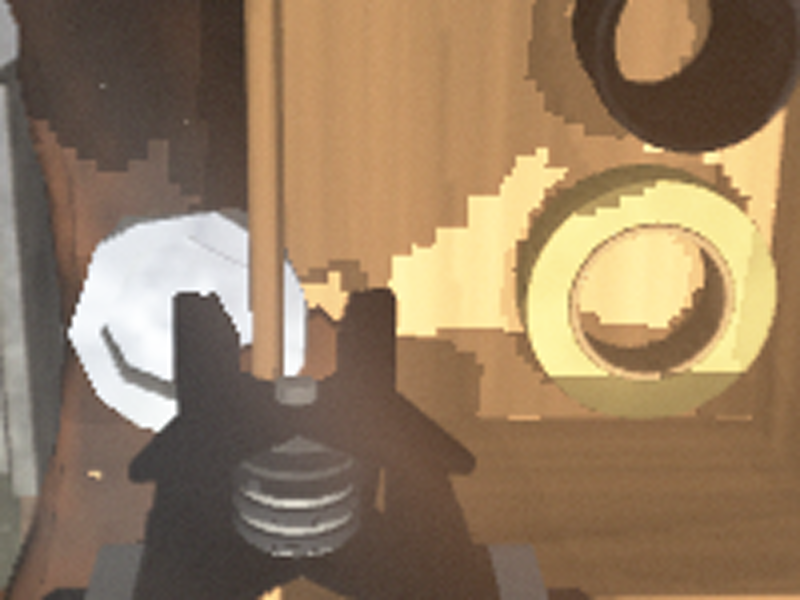

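View pics/s6.png

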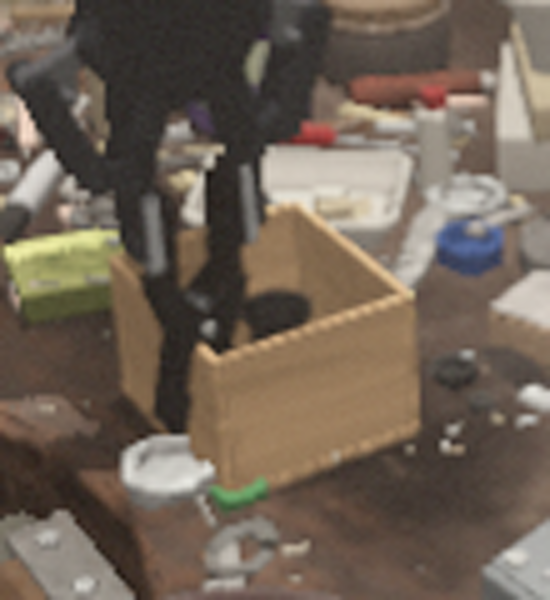

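```bash
python3 -m crank '[[0,0,10,0],[0,0,30,0],[0,0,60,0],[0,0,95,0],[0,0,95,0],[0,0,95,0]]';  python3 - <<'E'
from h import *
s=snap("wrist","w7",(240,120,440,270),4);print(s["position"],s["force"],s["width"])
snap("scene","s7",(220,100,330,220),5)
E
```

```text
t: 9.3
position: [0.4768, 0.0193, 0.2053]
ee_rot: [2.166, 2.268, 0.006]
force: [-0.1, 0.2, -0.9]
width: 0.409
[0.47683748 0.01926854 0.20533073] [-0.11527434  0.24134037 -0.86070232] 0.40910834827012965
```

View pics/w7.png

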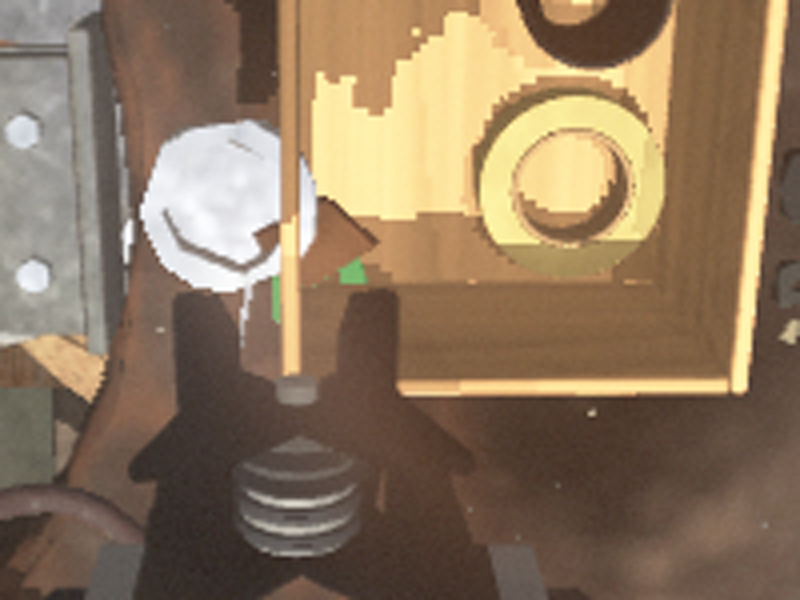

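View pics/s7.png

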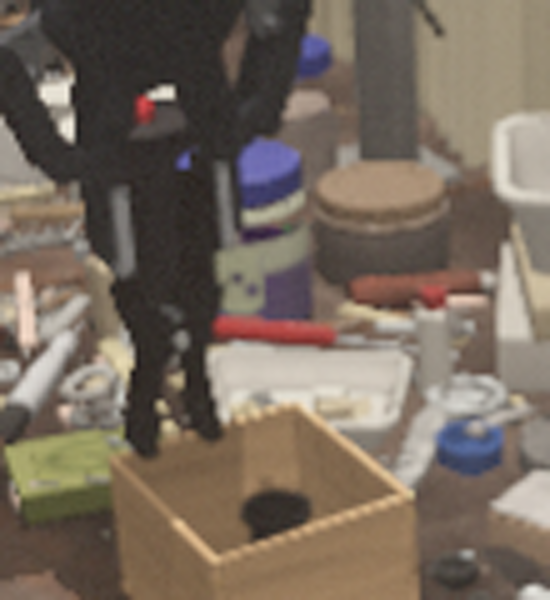

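Run:
```python
from h import *
st=np.load("pics/w7.npy"); W=cal("wrist",st)
Rm=R.from_rotvec(st[1]).as_matrix()
for z in np.arange(.015,.05,.005):
    uv=proj(st[0]+Rm@[.0135,0,z],W)[0]; un=proj(st[0]+Rm@[.012,0,z+.054],W)[0]; print(z,((uv-[240,120])*4).round(),((un-[240,120])*4).round())
print(Rm.round(3))
```

```text
0.015 [315. 448.] [314. 319.]
0.02 [315. 431.] [314. 309.]
0.025 [315. 416.] [314. 299.]
0.030000000000000002 [315. 402.] [314. 290.]
0.035 [314. 388.] [314. 282.]
0.04000000000000001 [314. 375.] [314. 273.]
0.045000000000000005 [314. 362.] [314. 265.]
0.05 [314. 350.] [314. 258.]
[[-0.046  0.999  0.006]
 [ 0.999  0.046 -0.001]
 [-0.001  0.006 -1.   ]]
```

Run:
```python
from h import *
T=cal("top");S=cal("scene")
print(atz((262,155),0,T),tri([((258,142),T),((338,145),S)]))
W=cal("wrist",np.load("pics/w1.npy")); print(atz((347,345),.0,W),atz((298,315),.02,W), atz((270,290),0,W))
```

```text
[0.71778875 0.09441453 0.        ] [0.72260651 0.08907084 0.13437443]
[0.73225229 0.09586515 0.        ] [0.67147368 0.00924136 0.02      ] [ 0.6486749 -0.0374397  0.       ]
```

```bash
python3 -m crank '[[127,0,20,90],[127,0,20,90],[127,0,20,90],[127,0,20,90],[127,0,20,90],[127,0,20,90],[127,0,20,90],[127,0,20,90],[127,0,20,90],[127,0,20,90],[127,0,20,90],[127,0,20,90],[127,0,20,90],[127,0,-10,90],[127,0,-40,90],[127,0,-72,90],[127,0,-72,90],[127,0,-72,90]]';  python3 - <<'E'
from h import *
s=snap("wrist","w8");print(s["position"],s["force"],s["width"])
snap("scene","s8",(240,100,370,230),5)
E
```

```text
t: 10.9
position: [0.5991, 0.0197, 0.1274]
ee_rot: [0.072, -3.133, -0.002]
force: [-0.2, 0.6, 0.1]
width: 0.413
[0.59907905 0.01974697 0.12739348] [-0.21323048  0.62110721  0.09043532] 0.413079354152623
```

View pics/w8.png

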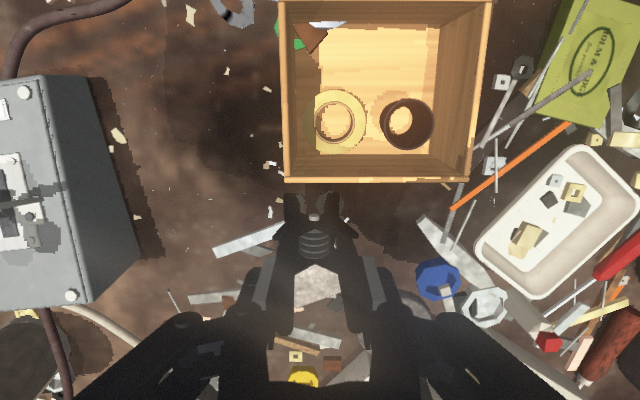

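View pics/s8.png

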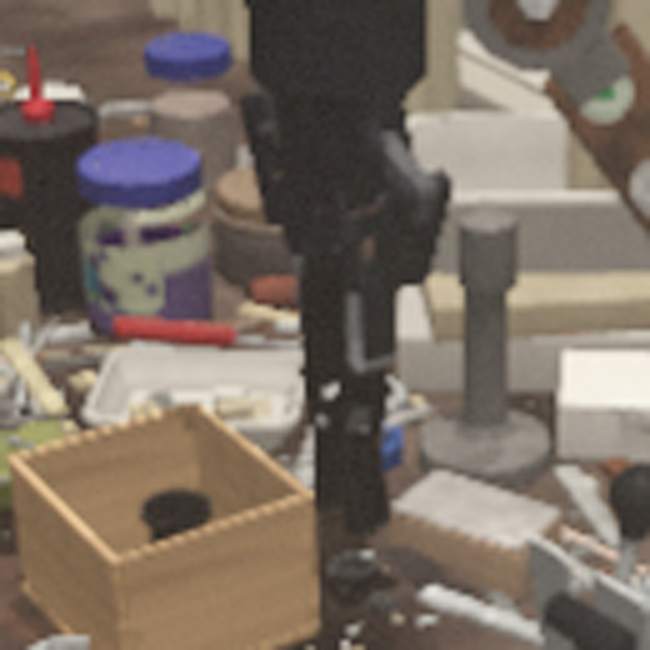

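```bash
python3 -m crank '[[0,16,0,0],[-6,16,0,0],[-14,16,0,0],[-21,16,0,0],[-28,16,0,0],[-35,16,0,0],[-42,16,0,0],[-49,16,0,0],[-56,16,0,0],[-63,16,0,0],[-63,16,0,0]]';  python3 - <<'E'
from h import *
s=snap("wrist","w9",(220,80,420,280),3);print(s["position"],s["force"],s["width"])
snap("scene","s9",(240,100,370,230),5)
E
```

```text
t: 11.92
position: [0.542, 0.0346, 0.1331]
ee_rot: [-0.071, 3.131, -0.001]
force: [4.0, 0.3, 2.3]
width: 0.406
[0.54202804 0.03463618 0.13309397] [3.99896983 0.31406693 2.30414649] 0.4055548143724244
```

View pics/w9.png

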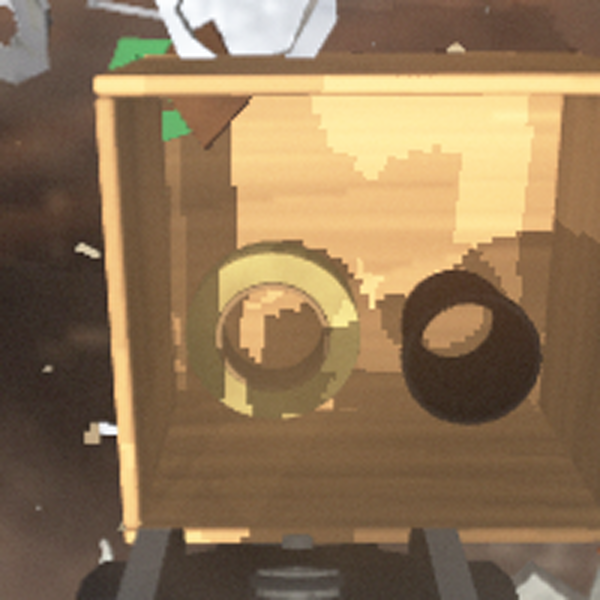

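View pics/s9.png

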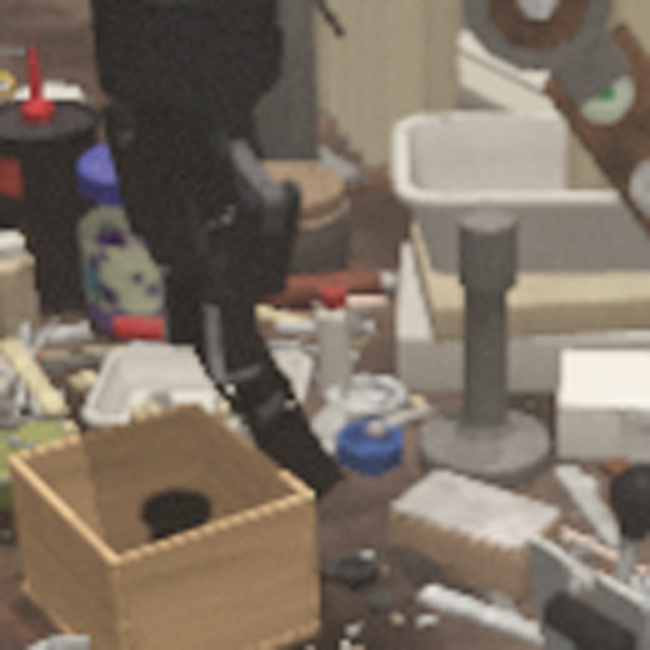

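```bash
cat >> h.py <<'E'
def pin(st,th,c=-.018,l=.050):
    Rm=R.from_rotvec(st[1]).as_matrix(); t=np.radians(th)
    hz=np.array([-l*np.sin(t),0,c+l*np.cos(t)]); e=.0135*np.array([np.cos(t),0,np.sin(t)])
    return [st[0]+Rm@v for v in (hz+e,hz,hz-e,hz-e*.9+.054*np.array([-np.sin(t),0,np.cos(t)]),hz+e*.9+.054*np.array([-np.sin(t),0,np.cos(t)]))]
E
python3 - <<'E'
from h import *
st=np.load("pics/w9.npy"); W=cal("wrist",st);S=cal("scene")
for th in (0,16,20,24,28,32,36):
    P=pin(st,th); print(th,((proj(P[0],W)-[220,80])*3).round(),((proj(P,S)-[240,100])*5).round().tolist())
E
```

```text
0 [[299. 419.]] [[189.0, 429.0], [216.0, 420.0], [242.0, 412.0], [246.0, 515.0], [200.0, 531.0]]
16 [[299. 486.]] [[217.0, 423.0], [242.0, 408.0], [267.0, 393.0], [298.0, 483.0], [255.0, 511.0]]
20 [[299. 504.]] [[224.0, 421.0], [249.0, 404.0], [272.0, 387.0], [310.0, 474.0], [268.0, 503.0]]
24 [[299. 522.]] [[231.0, 418.0], [255.0, 399.0], [278.0, 381.0], [321.0, 463.0], [281.0, 495.0]]
28 [[299. 540.]] [[238.0, 414.0], [260.0, 394.0], [283.0, 375.0], [332.0, 452.0], [294.0, 486.0]]
32 [[299. 559.]] [[245.0, 410.0], [266.0, 389.0], [287.0, 368.0], [342.0, 440.0], [306.0, 477.0]]
36 [[299. 578.]] [[251.0, 406.0], [271.0, 384.0], [291.0, 362.0], [352.0, 428.0], [318.0, 467.0]]
```

```bash
python3 -m crank '[[-4,0,0,0],[-8,0,0,0],[-8,0,0,0],[0,0,40,0],[30,0,60,0],[30,0,60,0]]';  python3 - <<'E'
from h import *
s=snap("wrist","w10",(220,80,420,280),3);print(s["position"],s["ee_rot"],s["force"],s["width"])
snap("scene","s10",(240,60,370,190),5)
st=np.load("pics/w10.npy"); W=cal("wrist",st);S=cal("scene")
for th in (28,32,36):
    P=pin(st,th); print(th,((proj(P,W)-[220,80])*3).round().tolist(),((proj(P,S)-[240,60])*5).round().tolist())
E
```

```text
t: 12.52
position: [0.5755, 0.0344, 0.1964]
ee_rot: [-0.071, 3.127, -0.002]
force: [3.1, -0.8, -1.2]
width: 0.403
[0.57553025 0.034393   0.19642225] [-7.05288105e-02  3.12701577e+00 -2.15814666e-03] [ 3.06984676 -0.79716302 -1.2064498 ] 0.40327703771943496
28 [[299.0, 540.0], [299.0, 613.0], [299.0, 686.0], [298.0, 645.0], [298.0, 542.0]] [[300.0, 469.0], [322.0, 449.0], [344.0, 430.0], [393.0, 514.0], [354.0, 548.0]]
32 [[299.0, 559.0], [299.0, 632.0], [299.0, 706.0], [298.0, 677.0], [298.0, 573.0]] [[306.0, 465.0], [328.0, 444.0], [349.0, 423.0], [403.0, 502.0], [366.0, 539.0]]
36 [[299.0, 578.0], [299.0, 651.0], [299.0, 726.0], [298.0, 709.0], [298.0, 604.0]] [[313.0, 461.0], [333.0, 438.0], [353.0, 416.0], [413.0, 489.0], [378.0, 528.0]]
```

View pics/w10.png

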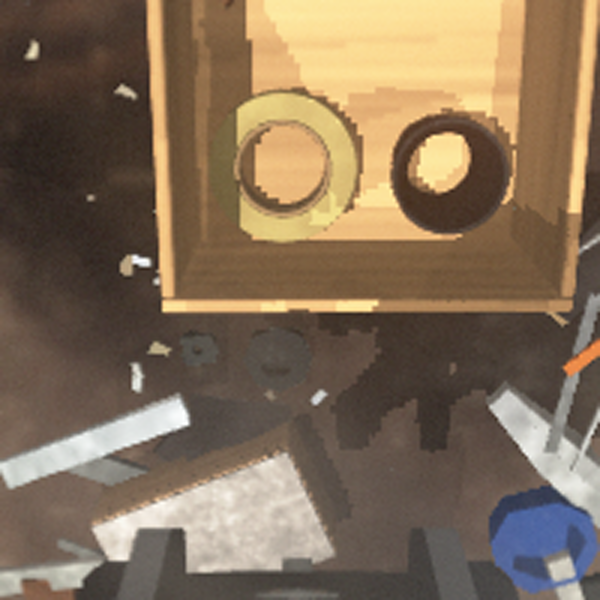

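View pics/s10.png

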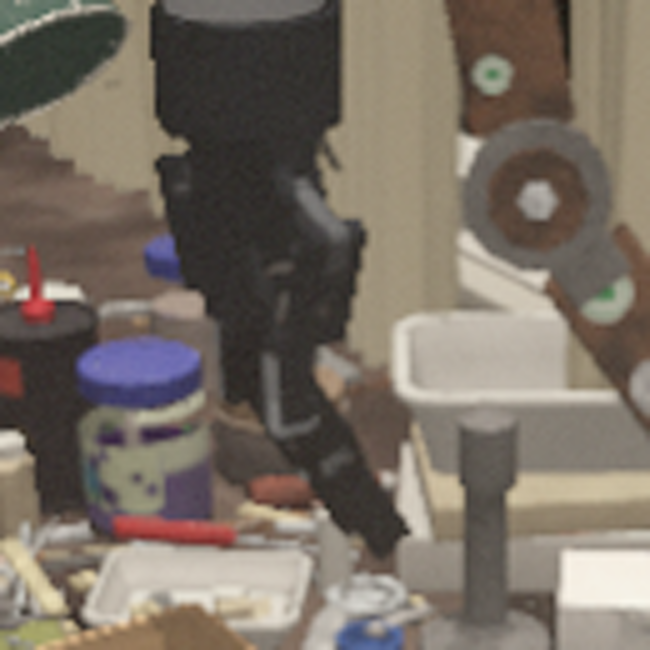

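```bash
python3 -m crank '[[-20,0,40,0],[-65,-408,91,7],[-65,-408,91,7],[-65,-408,91,7],[-65,-408,91,7],[-65,-408,91,7],[-65,-408,91,7],[-65,-408,91,7],[-65,-408,91,7],[-65,-408,91,7],[-65,-408,91,7],[-65,-408,91,7],[-65,-408,56,7],[-65,-408,56,7],[-65,-408,56,7],[-65,-408,56,7]]';  python3 - <<'E'
from h import *
s=snap("wrist","w11");print(s["position"],s["ee_rot"],s["force"],s["width"])
snap("scene","s11",(330,60,490,280),3)
E
```

```text
t: 13.95
position: [0.5035, -0.3716, 0.2468]
ee_rot: [0.265, -3.13, -0.001]
force: [-0.4, 0.4, -0.7]
width: 0.408
[ 0.50347397 -0.37162347  0.24675193] [ 2.64545243e-01 -3.12963280e+00 -1.48539097e-03] [-0.38256789  0.39545019 -0.66250909] 0.4078765045093563
```

View pics/w11.png

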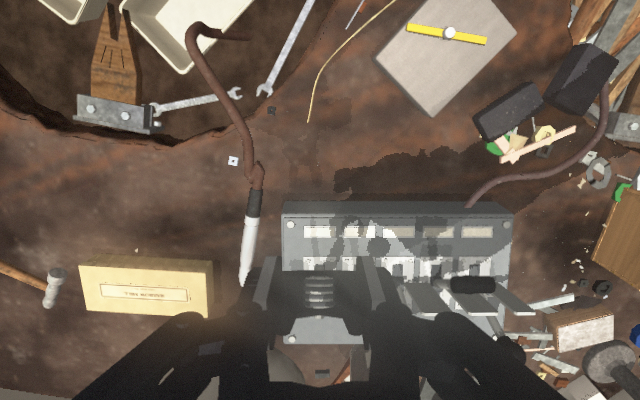

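View pics/s11.png

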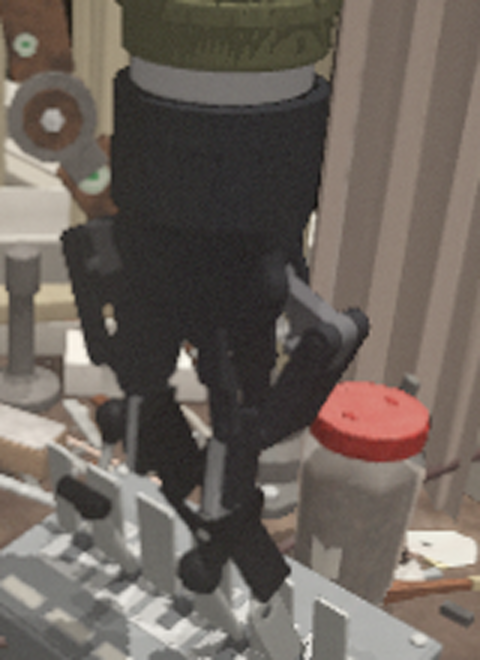

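Run:
```python
from h import *
a=cv2.imread("pics/s11_full.png"); cv2.imwrite("pics/s11c.png",cv2.resize(a[200:290,370:460],None,fx=6.5,fy=6.5,interpolation=cv2.INTER_CUBIC))
a=cv2.imread("pics/w11_full.png"); cv2.imwrite("pics/w11c.png",cv2.resize(a[200:350,220:420],None,fx=4,fy=4,interpolation=cv2.INTER_CUBIC))
p=[.6098,-.2673,.1689];S=cal("scene");st=np.load("pics/w11.npy");W=cal("wrist",st)
t=np.radians(32);P=pose2(p,[[-.1*np.sin(t),-.084,.066+.1*np.cos(t)]])
print(P,(proj(P,S)-[370,200])*6.5,(proj(P,W)-[220,200])*4)
for th in(30,33,36):
  Q=pin(st,th); print(np.array(Q).round(4).tolist()); print(((proj(Q,S)-[370,200])*6.5).round().tolist(),((proj(Q,W)-[220,200])*4).round().tolist())
```

```text
[[ 0.57168238 -0.35901255  0.15080481]] [[297.4877848  381.79622106]] [[402.10700875 341.80069837]]
[[0.5166, -0.3694, 0.2147], [0.5281, -0.3674, 0.2214], [0.5396, -0.3654, 0.2282], [0.5651, -0.3611, 0.1807], [0.5443, -0.3646, 0.1686]]
[[162.0, 255.0], [203.0, 206.0], [243.0, 158.0], [296.0, 291.0], [229.0, 374.0]] [[398.0, 253.0], [398.0, 350.0], [398.0, 449.0], [398.0, 402.0], [398.0, 264.0]]
[[0.5191, -0.3689, 0.2155], [0.5303, -0.367, 0.2228], [0.5415, -0.3651, 0.2301], [0.5693, -0.3604, 0.1841], [0.5492, -0.3638, 0.1709]]
[[171.0, 247.0], [210.0, 197.0], [249.0, 147.0], [310.0, 271.0], [245.0, 356.0]] [[398.0, 272.0], [398.0, 369.0], [398.0, 469.0], [398.0, 434.0], [398.0, 294.0]]
[[0.5217, -0.3685, 0.2164], [0.5324, -0.3667, 0.2243], [0.5432, -0.3648, 0.2322], [0.5734, -0.3597, 0.1877], [0.554, -0.3629, 0.1734]]
[[180.0, 239.0], [218.0, 187.0], [256.0, 135.0], [324.0, 251.0], [260.0, 338.0]] [[398.0, 291.0], [398.0, 388.0], [398.0, 489.0], [398.0, 466.0], [398.0, 325.0]]
```

View pics/s11c.png

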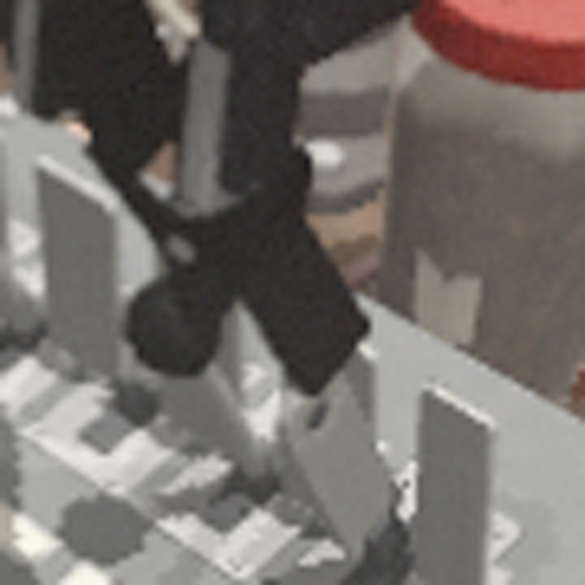

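View pics/w11c.png

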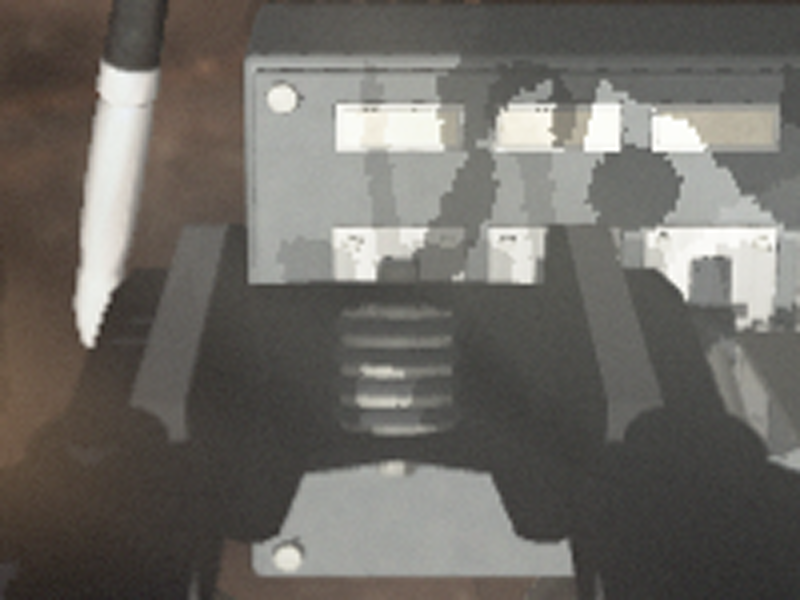

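```bash
python3 -m crank '[[4,2,-10,0],[9,3,-18,0],[14,3,-27,0],[19,4,-35,0],[24,5,-43,0],[29,6,-50,0],[31,6,-54,0],[31,6,-54,0],[31,6,-54,0]]';  python3 - <<'E'
from h import *
s=snap("wrist","w12",(220,200,420,350),4);print(s["position"],s["ee_rot"],s["force"],s["width"])
snap("scene","s12",(370,200,460,290),6.5)
E
```

```text
t: 14.8
position: [0.5348, -0.3664, 0.1919]
ee_rot: [0.264, -3.13, -0.001]
force: [0.9, -0.2, -0.3]
width: 0.408
[ 0.53482835 -0.36638728  0.19187643] [ 2.64016169e-01 -3.12976513e+00 -9.88008456e-04] [ 0.94239277 -0.18398164 -0.28737339] 0.4083982506024382
```

View pics/w12.png

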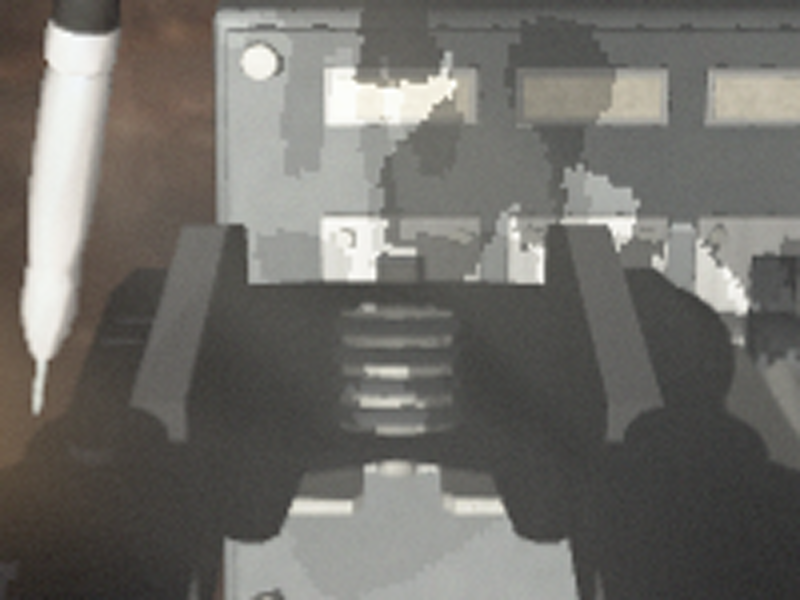

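View pics/s12.png

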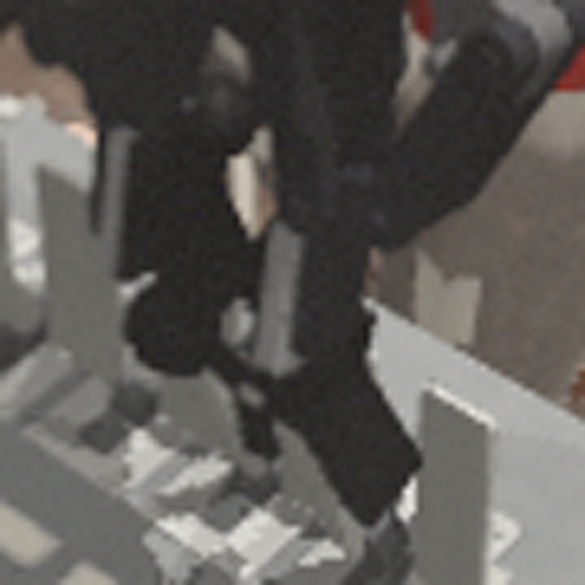

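```bash
python3 -m crank '[[2,0,-3,0],[4,1,-7,0],[6,1,-10,0],[6,1,-10,0],[6,1,-10,0]]'; python3 -m crank '[[1,0,-2,0],[2,0,-4,0],[2,0,-4,0],[2,0,-4,0]]'
```

```text
t: 15.32
position: [0.5406, -0.3657, 0.1832]
ee_rot: [0.263, -3.13, 0.001]
force: [-3.7, 0.8, 4.5]
width: 0.408
t: 15.65
position: [0.5409, -0.3659, 0.1827]
ee_rot: [0.262, -3.129, 0.005]
force: [-13.3, 2.9, 21.0]
width: 0.403
```

```bash
python3 -m crank '[[-1,0,2,0],[-1,0,2,0],[-1,0,2,0]]'; python3 -m crank '[[0,0,0,0],[0,0,0,0],[0,0,0,0],[0,0,0,0],[0,0,0,0],[0,0,0,0],[0,0,0,0]]' -1;  python3 - <<'E'
from h import *
s=snap("wrist","w13",(220,200,420,350),4);print(s["position"],s["ee_rot"],s["force"],s["width"])
snap("scene","s13",(360,190,470,300),6)
E
```

```text
t: 15.9
position: [0.5407, -0.3658, 0.183]
ee_rot: [0.263, -3.13, 0.003]
force: [-8.3, 1.5, 13.8]
width: 0.402
t: 16.48
position: [0.542, -0.3655, 0.1801]
ee_rot: [0.264, -3.13, -0.0]
force: [0.3, -0.2, -0.4]
width: 0.998
[ 0.54195964 -0.36554155  0.18012374] [ 2.63794037e-01 -3.13038338e+00 -2.31629642e-04] [ 0.25138094 -0.18390504 -0.35309265] 0.9975304204179586
```

View pics/w13.png

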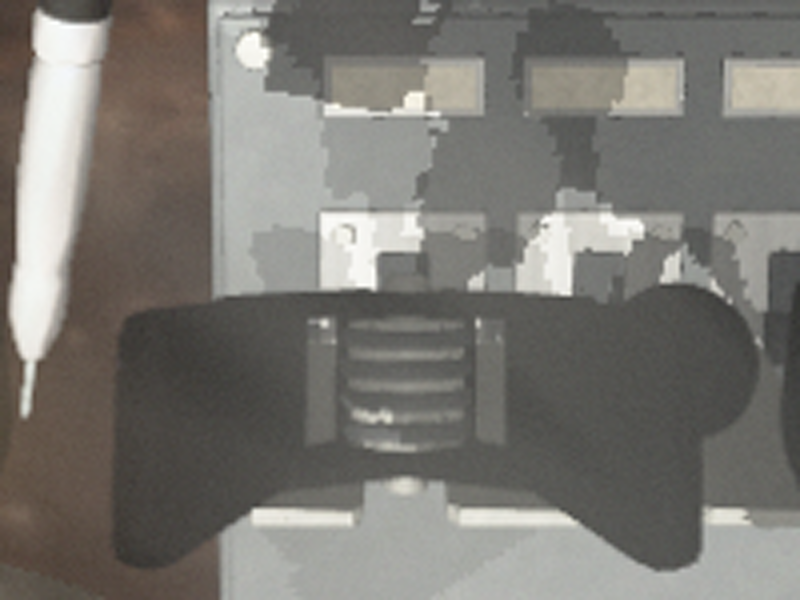

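View pics/s13.png

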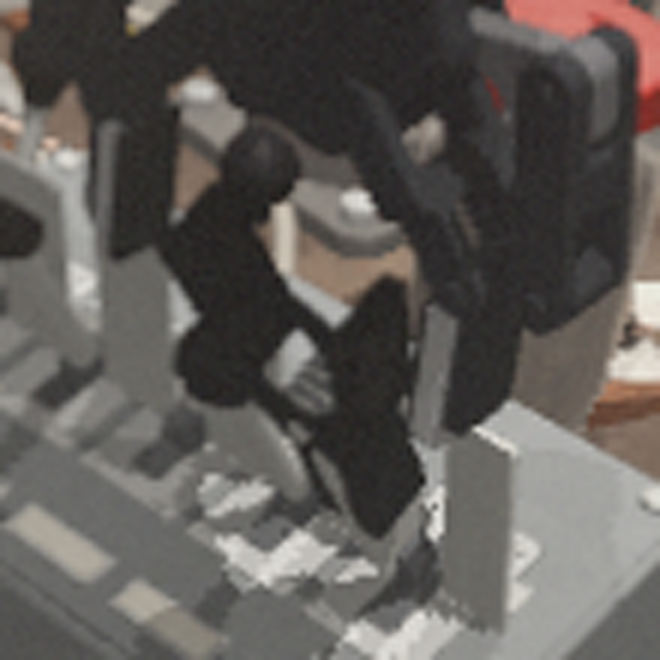

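```bash
python3 -m crank '[[0,0,15,0],[0,0,40,0],[0,0,80,0],[0,0,120,0],[30,0,120,0],[40,0,120,0],[40,0,120,0],[40,0,120,0]]';  python3 - <<'E'
from h import *
s=snap("wrist","w14",(170,100,470,320),2.66);print(s["position"],s["force"])
snap("scene","s14",(320,170,480,320),5)
snap("top","t14",(330,130,460,240),6)
E
```

```text
t: 17.25
position: [0.582, -0.3654, 0.2996]
ee_rot: [0.265, -3.129, -0.001]
force: [-0.7, -0.2, -0.0]
width: 0.995
[ 0.58199631 -0.36537997  0.29955341] [-0.74781823 -0.16203512 -0.02547437]
```

View pics/w14.png

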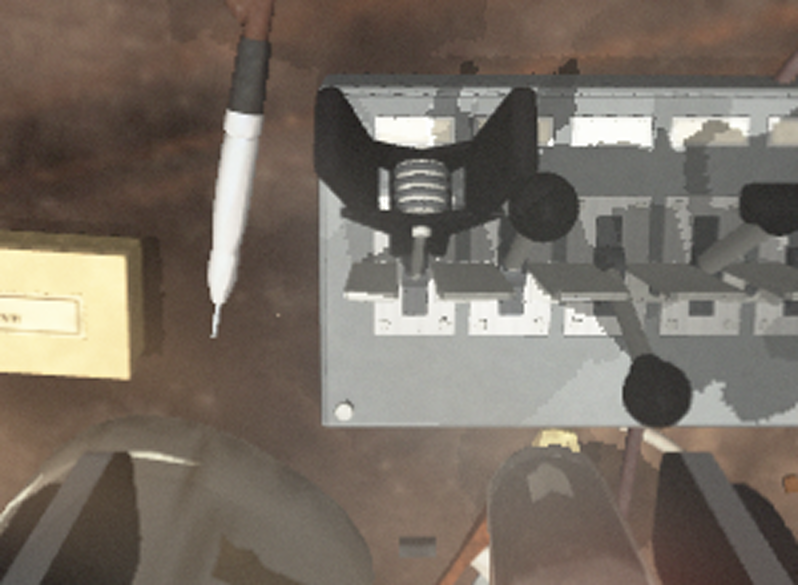

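View pics/s14.png

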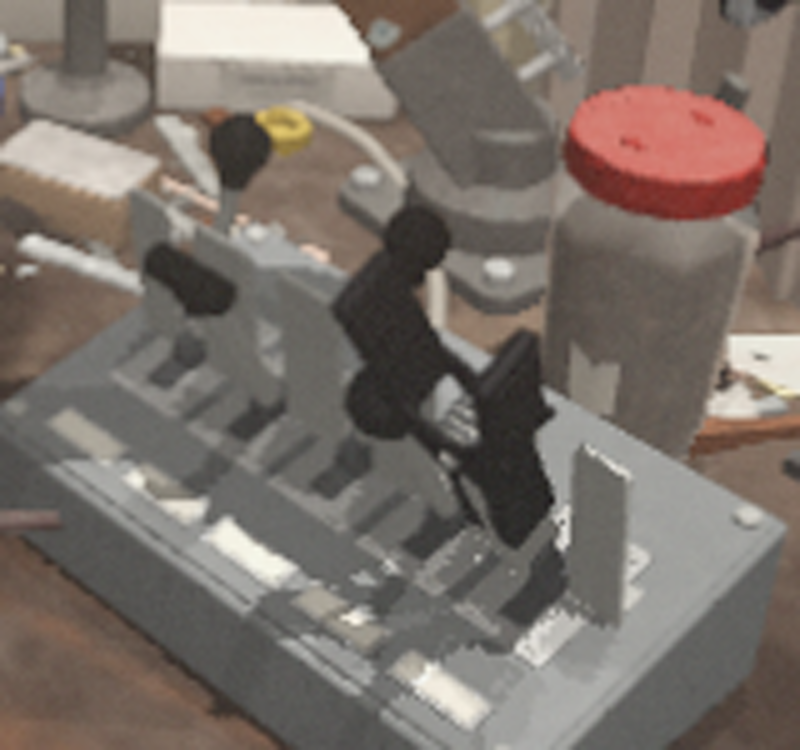

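Run:
```python
from h import *
a=cv2.imread("pics/w14_full.png"); cv2.imwrite("pics/w14c.png",cv2.resize(a[120:220,280:390],None,fx=7,fy=7,interpolation=cv2.INTER_CUBIC))
p=[.6098,-.2673,.1689];W=cal("wrist",np.load("pics/w14.npy"));S=cal("scene")
def pt(a,n,y,th,hd=.108):
    t0=np.radians(32);t=np.radians(th)
    b=np.array([-hd*np.sin(t0),hd*np.cos(t0)])+a*np.array([-np.sin(t),np.cos(t)])+n*np.array([np.cos(t),np.sin(t)])
    return pose2(p,[[b[0],-.084+y,.066+b[1]]])
for hd in(.108,.114):
 for th in (28,32,36):
  print(hd,th,*[f"{k}:{((proj(q,W)-[280,120])*7).round().tolist()[0]} {((proj(q,S)-[320,170])*5).round().tolist()[0]}" for k,q in dict(far=pt(0,.0135,0,th,hd),near=pt(0,-.0135,0,th,hd),hL=pt(.061,-.012,-.029,th,hd),hR=pt(.061,-.012,.029,th,hd),hRf=pt(.061,.012,.029,th,hd),nose_nr=pt(-.054,-.012,-.01,th,hd),nose_f=pt(-.054,.012,-.01,th,hd)).items()])
```

```text
0.108 28 far:[342.0, 467.0] [500.0, 398.0] near:[341.0, 250.0] [444.0, 466.0] hL:[59.0, 86.0] [486.0, 403.0] hR:[657.0, 86.0] [320.0, 306.0] hRf:[663.0, 326.0] [373.0, 245.0] nose_nr:[261.0, 367.0] [509.0, 563.0] nose_f:[261.0, 531.0] [556.0, 505.0]
0.108 32 far:[342.0, 465.0] [499.0, 397.0] near:[340.0, 252.0] [445.0, 467.0] hL:[61.0, 48.0] [477.0, 417.0] hR:[654.0, 48.0] [312.0, 319.0] hRf:[663.0, 280.0] [363.0, 254.0] nose_nr:[261.0, 393.0] [517.0, 554.0] nose_f:[261.0, 555.0] [563.0, 494.0]
0.108 36 far:[342.0, 462.0] [499.0, 395.0] near:[340.0, 255.0] [446.0, 469.0] hL:[63.0, 13.0] [468.0, 431.0] hR:[651.0, 13.0] [304.0, 332.0] hRf:[663.0, 235.0] [354.0, 264.0] nose_nr:[261.0, 420.0] [525.0, 546.0] nose_f:[261.0, 580.0] [569.0, 483.0]
0.114 28 far:[343.0, 453.0] [495.0, 389.0] near:[342.0, 232.0] [439.0, 457.0] hL:[54.0, 59.0] [480.0, 392.0] hR:[666.0, 59.0] [314.0, 295.0] hRf:[673.0, 305.0] [367.0, 234.0] nose_nr:[261.0, 354.0] [505.0, 555.0] nose_f:[260.0, 520.0] [552.0, 496.0]
0.114 32 far:[343.0, 451.0] [495.0, 387.0] near:[342.0, 235.0] [440.0, 458.0] hL:[56.0, 21.0] [471.0, 406.0] hR:[664.0, 21.0] [305.0, 308.0] hRf:[673.0, 258.0] [357.0, 243.0] nose_nr:[261.0, 381.0] [513.0, 547.0] nose_f:[260.0, 546.0] [559.0, 486.0]
0.114 36 far:[344.0, 449.0] [494.0, 386.0] near:[341.0, 238.0] [441.0, 460.0] hL:[57.0, -15.0] [462.0, 421.0] hR:[660.0, -15.0] [297.0, 322.0] hRf:[673.0, 212.0] [347.0, 254.0] nose_nr:[261.0, 408.0] [521.0, 538.0] nose_f:[260.0, 570.0] [565.0, 475.0]
```

View pics/w14c.png

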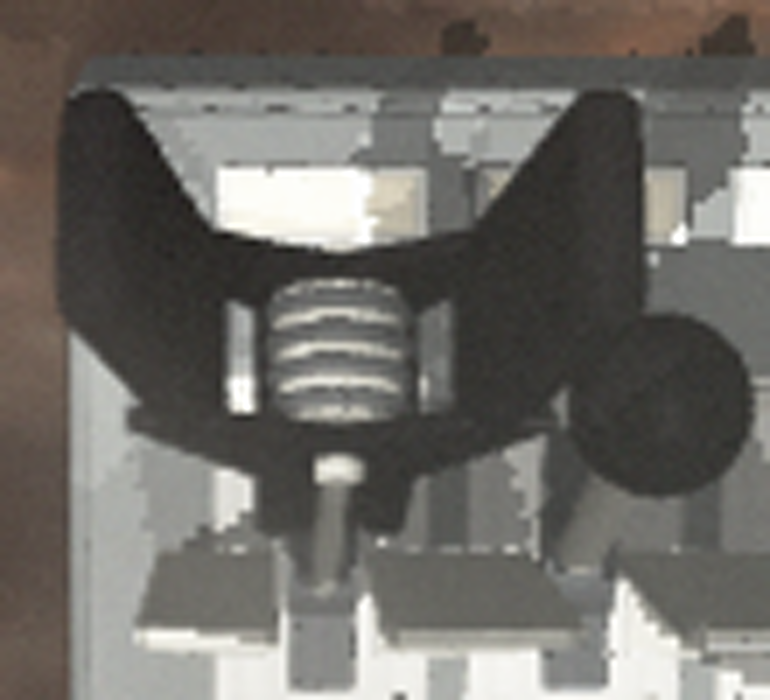

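View pics/t14.png

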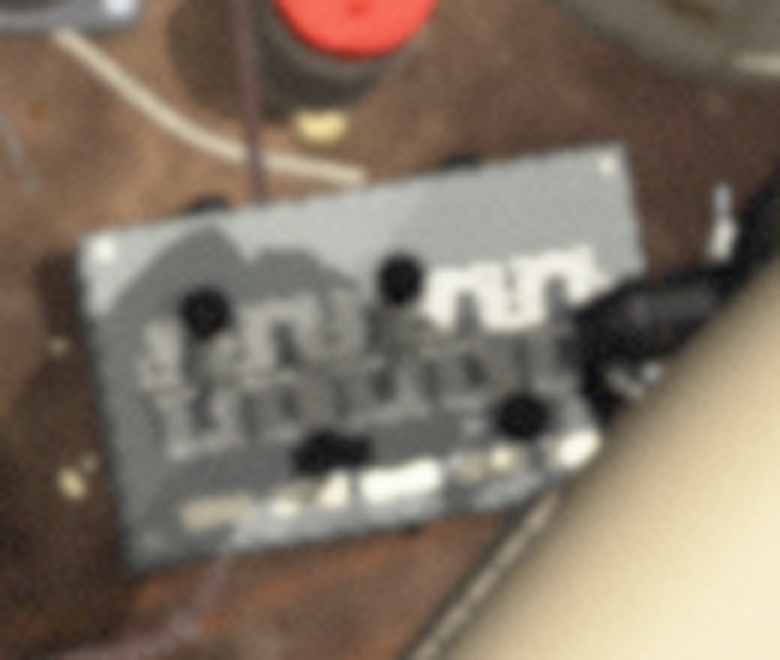

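View pics/s14_full.png

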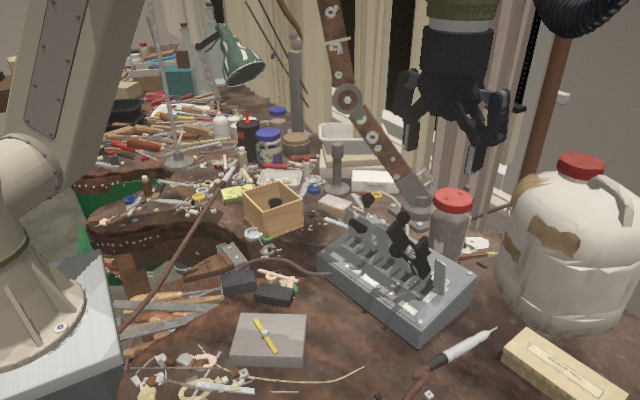

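```bash
python3 -c "
from bench import ticket,telemetry
print(ticket.sign_off()); print(telemetry.observe()['t'])"
```

```text
the job is handed in; nothing more can be done
None
the job is handed in; nothing more can be done
```

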